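# Eject a nozzle cartridge and trap it on the chute

## Task

Press the red ejector button so that the yellow nozzle cartridge springs out, and with your other finger already waiting over the chute stop the cartridge before it slides off the chute's low end. Only press and block with the fingers: do not pinch, squeeze or lift the cartridge, and leave all the other things on the cart where they are. Finish while holding it there: the cartridge, clear of the gate, resting still on the chute against your finger.

Things in the scene. Friction and masses are not known exactly. Their poses are not given: they have to be found in the camera images.
- dispenser: Fixed cartridge dispenser: base 265 x 120 x 8 mm; black case 83 x 90 x 95 mm high (x +42 to +125 mm) with a closed grey refill flap on top. A sloping aluminium roller chute runs down from the case towards this frame's -x; the red ejector button stands beside the chute on the -y side. Origin: on the work surface under the gate, on the chute's centre line; z up.
- chute: The dispenser's roller chute, tilted 12 degrees. Origin: level with the roller tops, centre line, at the gate, 55 mm above the work surface. x points UP the chute to the case, z square to the roller tops, y as the dispenser's. 15 free rollers, 8 mm thick, from x = -135 (open low end) to +44 mm; side rails 5 mm above the roller tops, 29 mm apart inside, 35 mm outside.
- gate (a point): Middle of the chute, level with the roller tops, at the steel gate that holds the cartridge back: 6 mm proud, chute x = -5.5 to -0.5, y = -9 to +9 mm. It is rigidly joined to the red button and sinks with it. Behind the cartridge a spring kicker pushes it 14 mm out once the gate is down.
- chute_end (a point): Middle of the chute's open low end, roller-top height, at chute x = -135 mm. Nothing stops the cartridge there. Trapped well means the cartridge's origin is at chute x between -10 and -110 mm, so the blocking finger's face stands at chute x of about -30 to -125 mm, on the centre line, its tip 8 to 25 mm above the roller tops there.
- cartridge: Loose yellow nozzle cartridge, a block 36 (x) x 26 (y) x 34 (z) mm, 90 g, brass nozzle on top. Origin: centre of its underside; axes parallel to the chute's. Starts behind the gate, origin at chute x = +20 mm, front face at +2 mm. Once freed it slides off the whole chute in well under a second, so the blocking finger must be there before the press.
- ejector_top (a point): Centre of the top of the round red ejector button (30 mm diameter). In the dispenser's frame at x = 0, y = -42 mm, 67 mm above the work surface when up (12 mm above the chute surface at the gate). It is pressed straight down; the housing under it is 34 mm square, 52 mm high.
- ejector (a joint): Travel of the red button: 0 up, 0.009 m fully down. Spring: about 1.4 N to start, 5 N fully down. The gate lets the cartridge go at about 0.005 to 0.007. It springs back when released.
- build_plate: Bystander: loose aluminium build plate 190 x 190 x 6 mm with a 20 mm tab at its -x edge, origin centre of underside.
- deburring_knob: Bystander: green plastic deburring knob standing beside the chute, 36 mm diameter, 40 mm high, origin centre of underside.
- wrench: Bystander: chrome wrench 160 mm long lying along its x, origin at its underside middle.
- spool: Bystander: pink translucent spool lying on its flange near the button, 84 mm diameter, 46 mm high, origin centre of underside.
- grease_jar: Bystander: small white jar, blue cap, 52 mm diameter, 50 mm high, origin centre of underside.
- screw_tray: Bystander: orange open tray 100 x 70 x 28 mm, origin centre of underside.
- glue_stick: Bystander: white glue stick, red cap, 28 mm diameter, 85 mm high, origin centre of underside.
Not all that is in view belongs to the job. What is meant by the cartridge is not pink, and is the smaller of those in its own colour.

How it is judged (in metres and radians):
On the way, in this order (a step that is already met when the one before it is completed fails the run):
1. the ejector button is pressed while the cartridge is still behind the gate (value of joint ejector above 0.0025 m and x of cartridge in the frame of chute above 0.008 m).
2. the cartridge has sprung out past the gate and a finger has stopped it on the chute (x of cartridge in the frame of chute between -0.11 and -0.01 m and contact force between the fingers and cartridge above 0.02 N and linear speed of cartridge below 0.02 m/s), for 0.2 s.
At the end, for the whole second after the job is handed in: The cartridge stands still (under 20 mm/s) and upright on the chute's rollers (within 6 mm of it, within 0.2 rad), its origin 10 to 110 mm down the chute from the gate, and a finger touches it (over 0.02 N) all through the last second (all of step 2 and y of cartridge in the frame of chute between -0.008 and 0.008 m and z of cartridge in the frame of chute between -0.004 and 0.006 m and angle between the z axis of cartridge and the z axis of chute, either way round below 0.2 rad); the arm keeps its last pose, push and grip.
It fails at once if the cartridge slides off the low end or falls off the chute (x of cartridge in the frame of chute below -0.118 m or z of cartridge in the frame of chute below -0.01 m).
It fails at once if the cartridge is lifted more than 12 mm off the chute (z of cartridge in the frame of chute above 0.012 m).
It fails at once if the cartridge is pinched or squeezed (over 20 N) (contact force between the fingers and cartridge above 20 N).
It fails at once if a bystander is moved more than 25 mm (distance of any of build_plate, deburring_knob, wrench, spool, grease_jar, screw_tray, glue_stick from where it was at the start of the episode above 0.025 m).
It also fails if it takes over 32 s, if anything falls off the work surface, if the arm or the gripper's body presses on something with over 40 N, if the wrist force passes 120 N, or if a joint passes its speed limit or range.

## Robot

A 6-joint arm with a two-finger parallel gripper is mounted at the origin on the work surface. World frame = base frame: x ahead of the robot, y to its left, z up, the work surface at z = 0. Lengths are in mm, angles in rad, forces in N, time in s.
With the tool pointing down it reaches from about 325 to 875 mm from the base axis. Payload 4.4 kg.
Tool frame: the origin (TCP) lies at the very end of the fingers, on their centre line; the grasp point (between the pads) lies robot.hold_point_z behind it (robot.hold_point_z is the distance from the TCP to the grasp point, in mm); x points along the fingers, y is the direction in which the jaws open and shut, and the axes are right-handed (so a half turn about x gives the same grasp; the last joint's range is limited). The gripper opens to 85 mm and grips with 20 to 120 N. Pads are 22 mm wide; open, the fingers measure 114 mm over their backs; the gripper's body (76 mm by 85 mm) begins 54 mm behind the grasp point. The pads swing forward as they close: fully open they stand 13 mm farther back than shut.
Start: joints at [1.198, 0.207, 1.542, -0, 1.393, -0.15], TCP at [126.502, 560.914, 231.282] pointing down, gripper open.
Joint ranges: [-2.73, 2.73], [-0.86, 2.22], [0.23, 2.46], [-1.11, 4.25], [0.08, 2.63], [-2.82, 2.82]. Speed limits (rad/s): [2.79, 2.79, 3.14, 3.14, 3.14, 3.14].

## Interface

Orientations are given as a unit quaternion [x, y, z, w].
In Python, from rig import robot gives the robot as it stands.
- The arm moves only by the tool servo_tool, never from a script. Its argument "plan" is a list of rows, each an object with "dr": the turn, a rotation vector about the tool's x, y, z in units of 5 degrees (1.0 is 5 degrees), a list of three; "travel": the shift along the tool's x, y, z in units of 30 mm (1.0 is 30 mm), a list of three; "claw": the finger opening in mm, from 0 to 85.4. In form: [{"dr": [wx, wy, wz], "travel": [dx, dy, dz], "claw": claw}, ...]. A call has 1 to 20 rows; each row is the pose to reach, as a shift and turn from the pose commanded when the call began, along the tool's axes at that moment; what a row does not reach only later rows make up. A row lasts 1/10 s, in which the tool goes at most 50 mm and 8.59 degrees, less where a joint would pass 70% of its speed; a pose out of reach is approached as far as the arm can. A call with a gripper value outside its range is refused whole. The fingers move at their own pace and stop on an object; "squeeze" is the grip in N (left out, the last holds). Time passes only in rows, so rows that repeat a pose let the fingers close. It gives the time, the measured TCP pose, the force and the opening at its end, in the units of the state.
- robot.state(): the state, without advancing time (a new reading comes with each control period).
- robot.get_image(name): name is "side" or "top" or "wrist"; returns a dict with "image" (420x560x3 uint8, red, green, blue), "fx", "fy", "cx", "cy" (pixels), "rvec" (rotation vector, rad) and "tvec" (3), from world to camera coordinates, as OpenCV has them. Camera axes: x right, y down, z forward; pixel columns grow to the right and rows downward; lengths in mm; the calibration is good to about 2 mm. A picture is of the moment at which its call begins. There is no depth.
- robot.job_done(): hands the job in, once; it reports no verdict.
The state is a dict: "t": time; "q": joint angles; "joint_vel": joint speeds; "effort": joint torques, N m; "eef_pos": TCP position; "orientation": TCP orientation; "ft_force": force on the tool from outside, world axes, zero at the start; "moment": the same for the moment, N m; "gripper_width": finger opening in mm.
Only numpy, scipy, OpenCV 4.12 (cv2) and the standard library are available. Lean on these libraries where they do the work, as an engineer would, in place of code of your own. Each camera call takes 0.05 s, during which the arm holds its last target.

## Working session

There is one attempt and no reset: what is moved stays moved. The work goes in short steps, Python scripts to look and compute and a tool call to move; the robot and the scene stay as the last step left them, time stands still between calls to the robot, and variables do not carry over. Pictures are saved under pics/ and viewed, and the job is handed in when it is done.

Besides the shell and the picture viewer there is one more tool, called in YAML: its name, and indented under it one key for each argument. servo_tool: Moves the arm, as the interface text tells. Its arguments: {"type":"object","properties":{"plan":{"type":"array","items":{"type":"object","properties":{"dr":{"type":"array","items":{"type":"number"}},"travel":{"type":"array","items":{"type":"number"}},"claw":{"type":"number"}}}},"squeeze":{"type":"number"}},"required":["plan"]}

```bash
mkdir -p pics; ls; python3 - <<'E'
from rig import robot
import cv2,pickle
print(robot.state(), robot.hold_point_z)
d={}
for n in ["side","top","wrist"]:
    g=robot.get_image(n); d[n]=g
    cv2.imwrite(f"pics/{n}0.png",g["image"][:,:,::-1])
    print(n,g["fx"],g["fy"],g["cx"],g["cy"],g["rvec"],g["tvec"])
pickle.dump(d,open("im0.pkl","wb"))
E
```

```text
pics
{'t': 0.0, 'q': array([ 1.19850922e+00,  2.07426709e-01,  1.54295610e+00, -2.75363721e-06,
        1.39348953e+00, -1.50483779e-01]), 'joint_vel': array([ 0.00074296,  0.00077628, -0.00264951,  0.00098352, -0.00222182,
        0.00216122]), 'effort': array([-9.46776563e-04, -3.83034325e+01, -2.91591418e+01, -3.93878890e-04,
        1.06078773e-02, -5.25534944e-06]), 'eef_pos': array([126.21940643, 560.20352694, 230.12092534]), 'orientation': array([ 0.07747958,  0.70296974, -0.07903731,  0.70255502]), 'ft_force': array([ 0.14616813, -1.03683181,  0.1137296 ]), 'moment': array([ 0.00294917,  0.00647611, -0.02843879]), 'gripper_width': 85.35371074801293} 18.700000000000003
side 481.6311857727182 481.6311857727182 277.01585529746785 206.98247644952863 [ 2.2697289  -0.68415013  0.28637823] [-444.13266184  251.92487065 1034.3974654 ]
top 466.6877915042715 466.6877915042715 277.6996673631906 202.4701793633812 [ 2.15370469 -2.10879532  0.1882605 ] [ -18.36869653  549.90858991 1140.83123381]
wrist 306.7849490008242 306.7849490008242 276.88787850497545 210.92059403489506 [-2.26858113 -1.81661101 -0.25796953] [-573.3115573   -36.78570038  379.52369313]
```

View pics/side0.png

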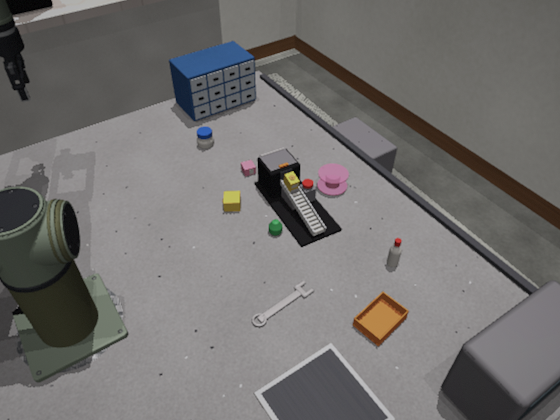

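View pics/top0.png

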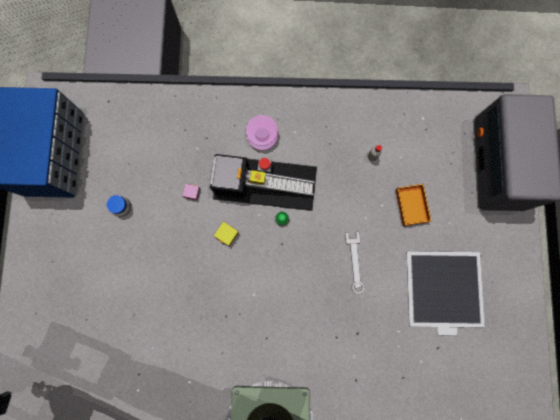

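View pics/wrist0.png

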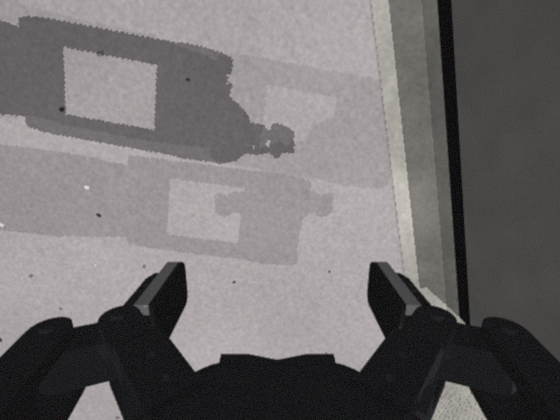

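```bash
cat > h.py <<'E'
import numpy as np,cv2
def ray(g,u,v):
    R=cv2.Rodrigues(np.array(g["rvec"]))[0]; t=np.array(g["tvec"]).ravel()
    c=-R.T@t
    d=R.T@np.array([(u-g["cx"])/g["fx"],(v-g["cy"])/g["fy"],1.])
    return c,d/np.linalg.norm(d)
def onz(g,u,v,z):
    c,d=ray(g,u,v); return c+d*(z-c[2])/d[2]
def proj(g,P):
    R=cv2.Rodrigues(np.array(g["rvec"]))[0]; 
    K=np.array([[g["fx"],0,g["cx"]],[0,g["fy"],g["cy"]],[0,0,1.]])
    p,_=cv2.projectPoints(np.array(P,float).reshape(-1,3),np.array(g["rvec"],float),np.array(g["tvec"],float),K,None); return p.reshape(-1,2)
def tri(g1,p1,g2,p2):
    c1,d1=ray(g1,*p1);c2,d2=ray(g2,*p2)
    s=np.linalg.lstsq(np.c_[d1,-d2],c2-c1,rcond=None)[0]
    a,b=c1+d1*s[0],c2+d2*s[1]; return (a+b)/2,np.linalg.norm(a-b)
E
python3 - <<'E'
import pickle,cv2,numpy as np
from h import *
d=pickle.load(open("im0.pkl","rb"))
for n,(x,y,w,h) in {"top":(195,105,140,105),"side":(220,130,140,115)}.items():
    im=d[n]["image"][y:y+h,x:x+w,::-1]
    cv2.imwrite(f"pics/{n}crop.png",cv2.resize(im,None,fx=5,fy=5,interpolation=cv2.INTER_CUBIC)[:600,:800])
    hsv=cv2.cvtColor(d[n]["image"],cv2.COLOR_RGB2HSV)
    H,S,V=cv2.split(hsv)
    for nm,m in {"red":((H<6)|(H>174))&(S>150)&(V>70),"yel":(H>22)&(H<34)&(S>130)&(V>90)}.items():
        k,l,st,ce=cv2.connectedComponentsWithStats(m.astype(np.uint8))
        for i in range(1,k):
            if st[i,4]>8: print(n,nm,st[i],ce[i])
E
```

```text
top red [376 145   5   6  23] [378.13043478 147.7826087 ]
top red [259 158  12  11  94] [264.26595745 163.32978723]
top yel [250 170  15  13 139] [257.1294964  176.25179856]
top yel [215 223  23  22 314] [225.88853503 233.56050955]
side red [302 179  11   9  78] [307.25641026 183.28205128]
side red [395 239   6   8  37] [397.37837838 242.10810811]
side yel [284 171  16  20  63] [289.92063492 180.98412698]
side yel [223 192  17  19 205] [230.95609756 201.44878049]
```

```bash
ls pics
```

```text
side0.png
sidecrop.png
top0.png
topcrop.png
wrist0.png
```

View pics/topcrop.png

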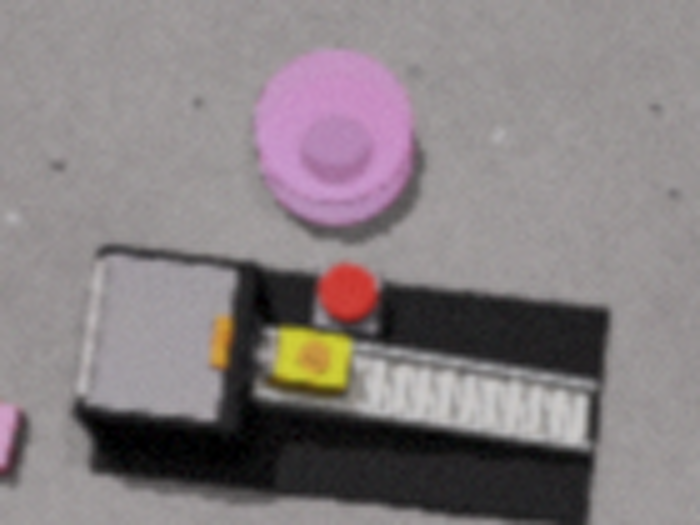

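View pics/sidecrop.png

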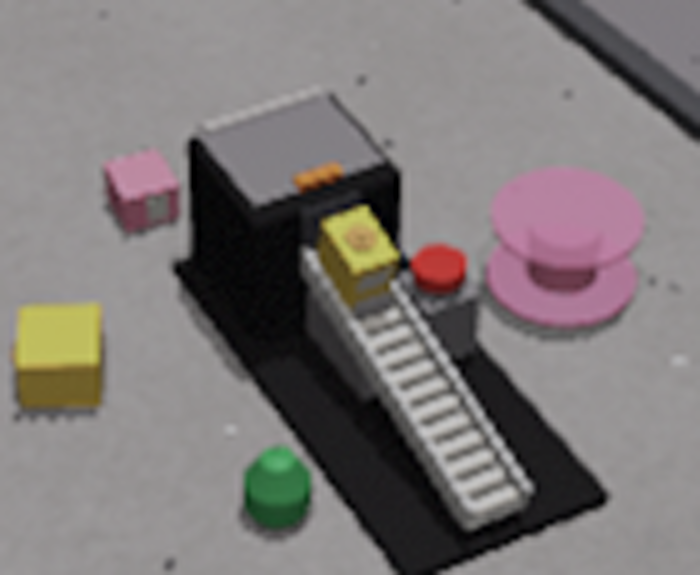

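```bash
python3 - <<'E'
import pickle,cv2,numpy as np
from h import *
d=pickle.load(open("im0.pkl","rb"));T,S=d["top"],d["side"]
tc=lambda a,b:(195+a/5-.4,105+b/5-.4)
sc=lambda a,b:(220+a/5-.4,130+b/5-.4)
print("btn tri",tri(T,(264.27,163.2),S,(307.2,182.9)))
print("btn z67",onz(T,264.27,163.2,66),onz(S,307.2,183,66))
for p in [(608,310),(590,520),(92,470)]: print("base T",onz(T,*tc(*p),8))
for p in [(606,496),(178,264)]: print("base S",onz(S,*sc(*p),8))
# chute low end rails outside: z of rail top approx 55-135*sin12+5
z=55-135*np.sin(np.radians(12))+5
for p in [(598,383),(592,450)]: print("chuteend T",onz(T,*tc(*p),z))
for p in [(528,492),(470,524)]: print("chuteend S",onz(S,*sc(*p),z))
for p in [(100,258),(240,265),(222,425),(80,405)]: print("case T",onz(T,*tc(*p),95))
for p in [(322,98),(398,170),(255,206),(195,130)]: print("case S",onz(S,*sc(*p),95))
E
```

```text
btn tri (array([647.90977722,  29.6917239 ,  64.3721507 ]), np.float64(0.5967696185818164))
btn z67 [647.75758507  29.51033628  66.        ] [646.24344666  28.02604805  66.        ]
base T [ 656.68822863 -107.60265266    8.        ]
base T [542.81610634 -98.86829029   8.        ]
base T [563.91608175 163.98967205   8.        ]
base S [ 655.12214771 -108.73932893    8.        ]
base S [566.76607375 161.12818266   8.        ]
chuteend T [ 611.26453067 -100.64626405   31.93192174]
chuteend T [575.6596641  -97.79209686  31.93192174]
chuteend S [ 608.84476422 -101.29487184   31.93192174]
chuteend S [ 572.2059032  -102.52770598   31.93192174]
case T [655.37147326 152.563811    95.        ]
case T [653.29584585  82.83834593  95.        ]
case T [571.96452783  88.93699254  95.        ]
case T [580.49303106 159.09705687  95.        ]
case S [654.63682458 148.93300269  95.        ]
case S [653.61728913  76.08755261  95.        ]
case S [574.86683598  93.25336831  95.        ]
case S [582.17837062 163.60219616  95.        ]
```

```bash
python3 - <<'E'
import pickle,cv2,numpy as np
from h import *
from rig import robot
from scipy.spatial.transform import Rotation as R
d=pickle.load(open("im0.pkl","rb"));W=d["wrist"]
s=robot.state(); Rt=R.from_quat(s["orientation"]).as_matrix()
print(Rt.round(3))
c,_=ray(W,0,0); Rc=cv2.Rodrigues(np.array(W["rvec"]))[0]
print("cam in tool",(Rt.T@(c-s["eef_pos"])).round(1), "cam axes in tool\n",(Rt.T@Rc.T).round(3))
print(s["q"],s["t"])
E
```

```text
[[-0.001  0.22   0.976]
 [-0.002  0.976 -0.22 ]
 [-1.    -0.002 -0.   ]]
cam in tool [-142.7   -0.5  -72. ] cam axes in tool
 [[ 0.001 -0.282  0.96 ]
 [ 1.     0.001 -0.   ]
 [-0.001  0.96   0.282]]
[ 1.19853006e+00  2.07259167e-01  1.54262850e+00  2.39196406e-05
  1.39351492e+00 -1.50511962e-01] 0.15
```

servo_tool:
  plan:
    - {"dr": [0.3,0,0],"travel": [0,-1,1.3],"claw": 65}
    - {"dr": [0.6,0,0],"travel": [0,-2,2.7],"claw": 65}
    - {"dr": [0.9,0,0],"travel": [0,-3,4.0],"claw": 65}
    - {"dr": [1.2,0,0],"travel": [0,-4,5.4],"claw": 65}
    - {"dr": [1.5,0,0],"travel": [0,-5,6.7],"claw": 65}
    - {"dr": [1.8,0,0],"travel": [0,-6,8.1],"claw": 65}
    - {"dr": [2.1,0,0],"travel": [0,-7,9.4],"claw": 65}
    - {"dr": [2.4,0,0],"travel": [0,-8,10.7],"claw": 65}
    - {"dr": [2.7,0,0],"travel": [0,-9,12.1],"claw": 65}
    - {"dr": [3.0,0,0],"travel": [0,-10,13.4],"claw": 65}
    - {"dr": [3.2,0,0],"travel": [0,-11,14.8],"claw": 65}
    - {"dr": [3.4,0,0],"travel": [0,-12,16.1],"claw": 65}
    - {"dr": [3.6,0,0],"travel": [0,-13,17.4],"claw": 65}
    - {"dr": [3.8,0,0],"travel": [0,-14,18.8],"claw": 65}
    - {"dr": [3.8,0,0],"travel": [0,-14,18.8],"claw": 65}
    - {"dr": [3.8,0,0],"travel": [0,-14,18.8],"claw": 65}
    - {"dr": [3.8,0,0],"travel": [0,-14,18.8],"claw": 65}
    - {"dr": [3.8,0,0],"travel": [0,-14,18.8],"claw": 65}

```text
t: 1.95
eef_pos: [583.3, 28.6, 231.2]
orientation: [0.193, 0.681, -0.192, 0.68]
ft_force: [-0.1, -0.3, -0.2]
gripper_width: 65.0
```

```bash
cat > snap.py <<'E'
import sys,pickle,cv2
from rig import robot
k=sys.argv[1]; d={}
for n in sys.argv[2:]:
    g=robot.get_image(n); d[n]=g; cv2.imwrite(f"pics/{n}{k}.png",g["image"][:,:,::-1])
d["state"]=s=robot.state(); pickle.dump(d,open(f"im{k}.pkl","wb"))
print(s["t"],s["eef_pos"].round(1),s["orientation"].round(4),s["ft_force"].round(2),s["gripper_width"],s["q"].round(2))
E
python3 snap.py 1 wrist top
```

```text
2.05 [583.5  28.5 231.5] [ 0.1925  0.6804 -0.1924  0.6804] [ 0.11  1.1  -1.1 ] 65.14466641894136 [-0.1   0.23  1.52  0.    1.4  -1.12]
```

View pics/wrist1.png

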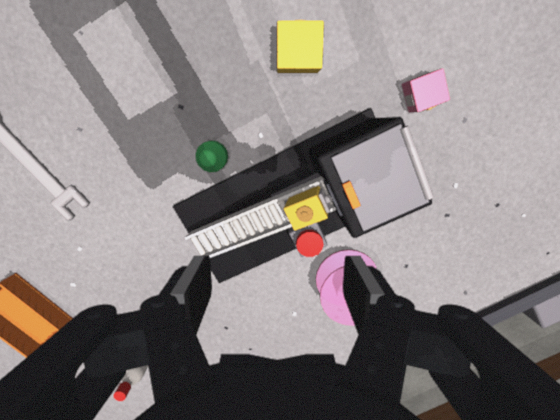

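```bash
python3 - <<'E'
import pickle,cv2,numpy as np
from h import *
d=pickle.load(open("im1.pkl","rb"));W=d["wrist"]
hsv=cv2.cvtColor(W["image"],cv2.COLOR_RGB2HSV);H,S,V=cv2.split(hsv)
m=((H<6)|(H>174))&(S>150)&(V>90)
k,l,st,ce=cv2.connectedComponentsWithStats(m.astype(np.uint8))
for i in range(1,k):
    if st[i,4]>50: print(st[i],ce[i],onz(W,*ce[i],67))
x,y,w,h=165,105,280,180
cv2.imwrite("pics/w1c.png",cv2.resize(W["image"][y:y+150,x:x+200,::-1],None,fx=4,fy=4,interpolation=cv2.INTER_CUBIC))
E
```

```text
[296 231  27  25 536] [309.22574627 243.10074627] [647.38109433  29.37283607  67.        ]
[114 383  16  18 157] [121.36942675 392.47133758] [ 699.21523356 -273.48950647   67.        ]
```

View pics/w1c.png

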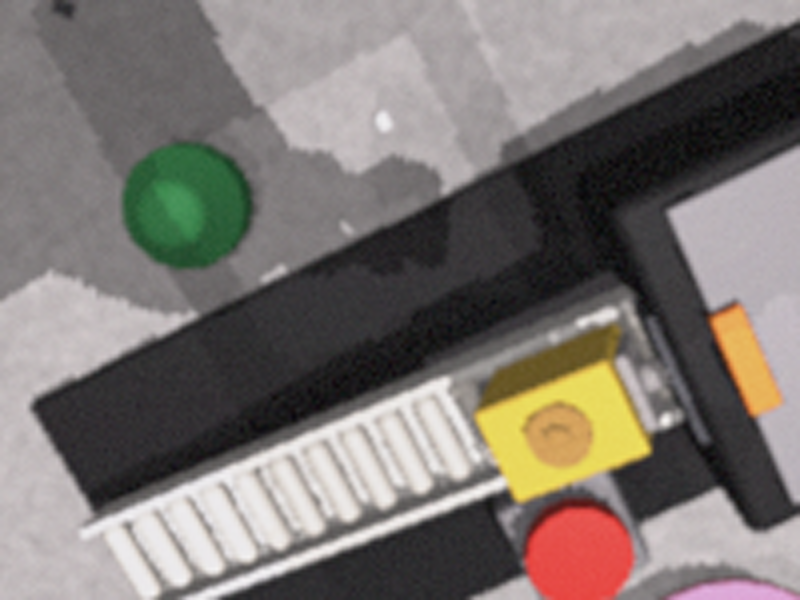

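```bash
python3 - <<'E'
import pickle,cv2,numpy as np
from h import *
d=pickle.load(open("im1.pkl","rb"));W=d["wrist"]
c=lambda a,b:(165+a/4-.4,105+b/4-.4)
z=55-135*np.sin(np.radians(12))+5
for th in [4.6]:
    a=np.radians(90-th); X=np.array([np.cos(a),np.sin(a)]);Y=np.array([-X[1],X[0]])
    O=np.array([647.4,29.4])+42*Y
    print("O",O)
    def D(p): q=p[:2]-O; return (q@X).round(1),(q@Y).round(1)
    for n,p,h in [("railend up",(85,530),z),("railend lo",(170,600),z),("base corner",(35,403),8),("cart",(477,408),89.),("cart",(615,360),96),("cart",(650,452),96),("cart",(520,500),89)]:
        q=onz(W,*c(*p),h);print(n,q.round(1),D(q))
    for n,p,h in [("base far edge",(800,22),8),("base mid edge",(400,215),8)]:
        q=onz(W,*c(*p),h);print(n,q.round(1),D(q))
E
```

```text
O [605.5352871   32.76835482]
railend up [578.1 -96.3  31.9] (np.float64(-130.8), np.float64(17.0))
railend lo [609.9 -87.8  31.9] (np.float64(-119.8), np.float64(-14.1))
base corner [540.  -95.9   8. ] (np.float64(-133.5), np.float64(55.0))
cart [592.7  29.9  89. ] (np.float64(-3.8), np.float64(12.5))
cart [597.9  64.2  96. ] (np.float64(30.7), np.float64(10.1))
cart [621.8  60.3  96. ] (np.float64(28.7), np.float64(-14.0))
cart [618.4  26.8  89. ] (np.float64(-4.9), np.float64(-13.3))
base far edge [563.6 156.7   8. ] (np.float64(120.2), np.float64(51.7))
base mid edge [550.2  31.1   8. ] (np.float64(-6.1), np.float64(55.0))
```

```bash
cat > plan.py <<'E'
import numpy as np,sys
from rig import robot
from scipy.spatial.transform import Rotation as R
th=5.2;a=np.radians(90-th); X=np.array([np.cos(a),np.sin(a)]);Y=np.array([-X[1],X[0]])
O=np.array([647.4,29.4])+42*Y
def W(p): return O+X*p[0]+Y*p[1]
def Dd(q): q=np.array(q)[:2]-O; return np.array([q@X,q@Y])
def goal(z,p=(6,-42),b=(-64.6,-6)):
    s=robot.state();Rt=R.from_quat(s["orientation"]).as_matrix()
    wp,wb=W(p),W(b);m=(wp+wb)/2;y=(wp-wb)/np.linalg.norm(wp-wb);y=np.r_[y,0];x=np.array([0,0,-1.]);zz=np.cross(x,y)
    G=np.c_[x,y,zz]
    dr=R.from_matrix(Rt.T@G).as_rotvec(degrees=True)/5
    tr=Rt.T@(np.r_[m,z]-s["eef_pos"])/30
    print("goal",m,"sep",np.linalg.norm(wp-wb),"dr",dr.round(2),"travel",tr.round(2),"t",s["t"])
E
python3 -c "
from plan import *
goal(110)"
```

```text
goal [626.81854623   1.85197356] sep 79.24872238717792 dr [ 0.13 -0.   -0.  ] travel [ 4.05 -0.    1.69] t 2.05
```

servo_tool:
  plan:
    - {"dr": [0.1,0,0],"travel": [0,0,0.85],"claw": 65}
    - {"dr": [0.1,0,0],"travel": [0.6,0,1.7],"claw": 65}
    - {"dr": [0.1,0,0],"travel": [1.4,0,1.7],"claw": 65}
    - {"dr": [0.1,0,0],"travel": [2.2,0,1.7],"claw": 65}
    - {"dr": [0.1,0,0],"travel": [3,0,1.7],"claw": 65}
    - {"dr": [0.1,0,0],"travel": [3.6,0,1.7],"claw": 65}
    - {"dr": [0.1,0,0],"travel": [4.05,0,1.7],"claw": 65}
    - {"dr": [0.1,0,0],"travel": [4.05,0,1.7],"claw": 65}
    - {"dr": [0.1,0,0],"travel": [4.05,0,1.7],"claw": 65}

```text
t: 2.95
eef_pos: [627.9, 0.7, 110.4]
orientation: [0.196, 0.679, -0.196, 0.68]
ft_force: [0.1, 0.5, 0.4]
gripper_width: 65.0
```

```bash
python3 snap.py 2 wrist side top; python3 - <<'E'
import pickle,cv2
d=pickle.load(open("im2.pkl","rb"))
for n,(x,y) in {"side":(240,90),"top":(205,115)}.items():
    cv2.imwrite(f"pics/{n}2c.png",cv2.resize(d[n]["image"][y:y+120,x:x+150,::-1],None,fx=5,fy=5,interpolation=cv2.INTER_CUBIC))
from plan import *
goal(80)
E
```

```text
3.1 [6.289e+02 3.000e-01 1.115e+02] [ 0.1962  0.6783 -0.1959  0.6805] [ 0.74 -0.19  0.43] 65.10607462445414 [-0.14  0.43  1.51 -0.    1.2  -1.15]
goal [626.81854623   1.85197356] sep 79.24872238717792 dr [ 0.    0.03 -0.01] travel [ 1.05  0.01 -0.09] t 3.1
```

View pics/side2c.png

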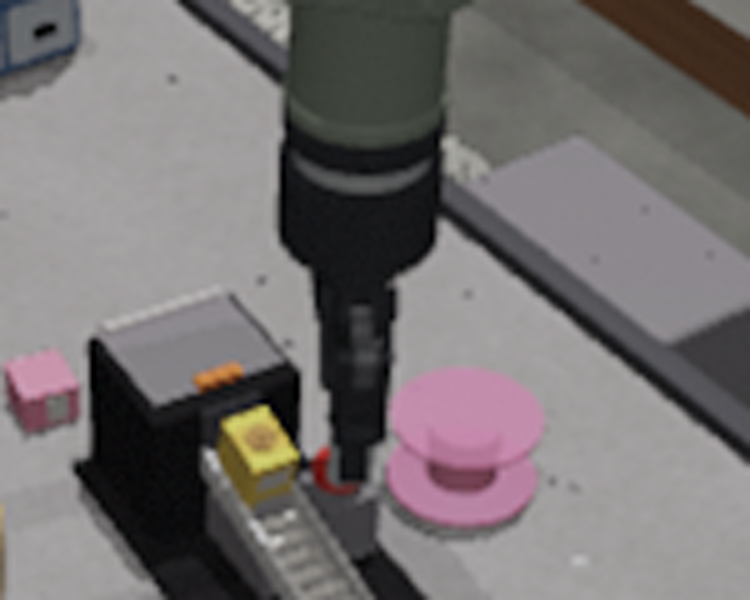

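View pics/wrist2.png

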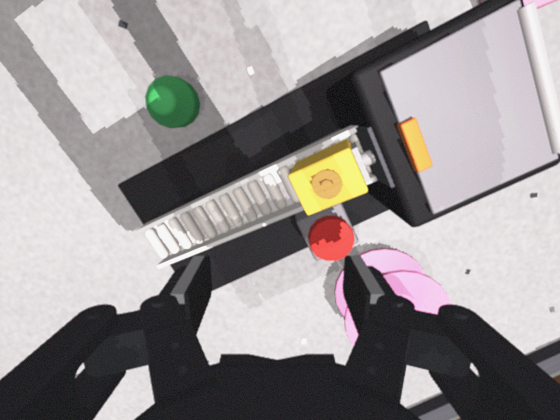

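servo_tool:
  plan:
    - {"dr": [0,0,0],"travel": [0.5,0,-0.05],"claw": 65}
    - {"dr": [0,0,0],"travel": [1.0,0,-0.05],"claw": 65}
    - {"dr": [0,0,0],"travel": [1.3,0,-0.05],"claw": 65}
    - {"dr": [0,0,0],"travel": [1.5,0,-0.05],"claw": 65}
    - {"dr": [0,0,0],"travel": [1.5,0,-0.05],"claw": 65}
    - {"dr": [0,0,0],"travel": [1.5,0,-0.05],"claw": 65}
    - {"dr": [0,0,0],"travel": [1.5,0,-0.05],"claw": 65}

```text
t: 3.8
eef_pos: [627.0, 1.0, 65.4]
orientation: [0.196, 0.679, -0.196, 0.68]
ft_force: [-0.3, -0.5, -0.9]
gripper_width: 65.1
```

```bash
python3 snap.py 3 wrist side top; python3 - <<'E'
import pickle,cv2
d=pickle.load(open("im3.pkl","rb"))
for n,(x,y) in {"side":(250,130),"top":(205,115)}.items():
    cv2.imwrite(f"pics/{n}3c.png",cv2.resize(d[n]["image"][y:y+120,x:x+150,::-1],None,fx=5,fy=5,interpolation=cv2.INTER_CUBIC))
from plan import *
goal(51)
for _ in range(6): print(robot.state()["eef_pos"])
E
```

```text
3.95 [626.9   1.   65.5] [ 0.1962  0.6789 -0.1961  0.6798] [0.04 0.47 0.26] 64.92486260230199 [-0.14  0.49  1.54 -0.    1.12 -1.14]
goal [626.81854623   1.85197356] sep 79.24872238717792 dr [ 0.    0.01 -0.01] travel [ 0.48  0.02 -0.02] t 3.95
[626.93950973   1.0447983   65.46759165]
[626.93950973   1.0447983   65.46759165]
[626.93950973   1.0447983   65.46759165]
[626.93950973   1.0447983   65.46759165]
[626.93950973   1.0447983   65.46759165]
[626.93950973   1.0447983   65.46759165]
```

View pics/side3c.png

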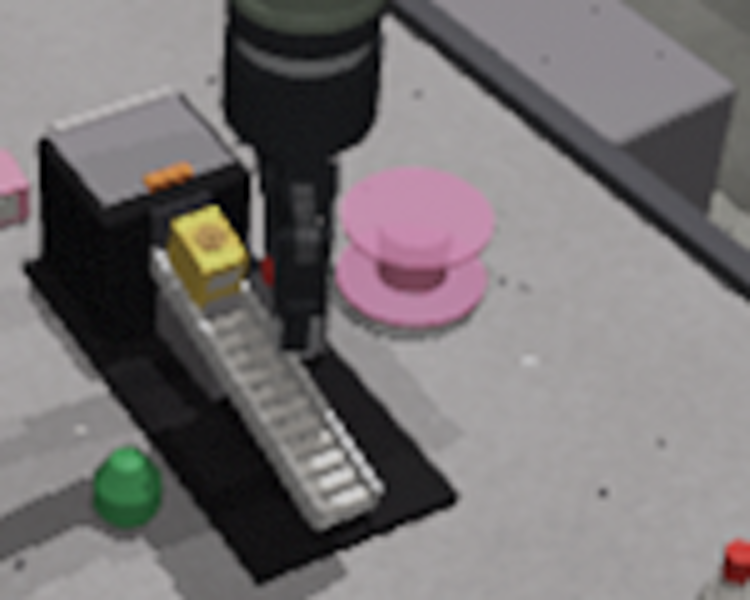

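View pics/wrist3.png

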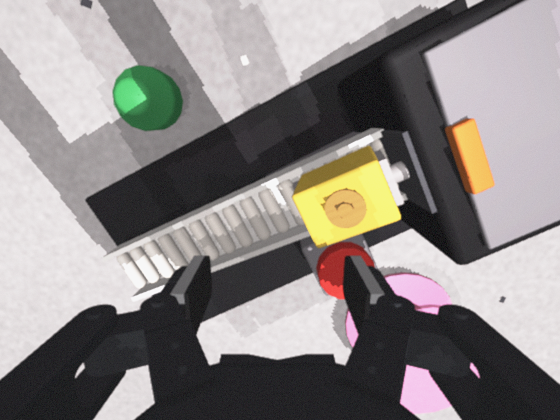

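```bash
python3 - <<'E'
import pickle,cv2
from h import *; from plan import *
d=pickle.load(open("im3.pkl","rb"))
im=d["side"]["image"].copy(); im=cv2.resize(im[130:250,250:400,::-1],None,fx=5,fy=5,interpolation=cv2.INTER_CUBIC)
u=np.array([70.6,-36])/79.25; w=np.array([-u[1],u[0]])
def dr(g,im,x0,y0,f):
    for c,s,col in (((-64.6,-6),1,(255,0,255)),((6,-42),-1,(0,255,255))):
        c=np.array(c)
        pts=[c+s*u*7.15+w*11,c+s*u*7.15-w*11,c-s*u*7.15-w*11,c-s*u*7.15+w*11]
        P=proj(g,[np.r_[W(p),72.] for p in pts]); P=((P-[x0,y0]+.4)*f).astype(int); cv2.polylines(im,[P],True,col,1)
    for pl in ([(-132,-17.5,31.9),(0,-17.5,60)],[(-132,17.5,31.9),(0,17.5,60)],[(-130,0,26.9),(0,0,55)]):
        P=proj(g,[np.r_[W(p[:2]),p[2]] for p in pl]);P=((P-[x0,y0]+.4)*f).astype(int); cv2.polylines(im,[P],False,(0,255,0),1)
dr(d["side"],im,250,130,5); cv2.imwrite("pics/s3o.png",im)
w2=d["wrist"]["image"][:,:,::-1].copy(); dr(d["wrist"],w2,0,0,1); cv2.imwrite("pics/w3o.png",cv2.resize(w2[120:320,80:420],None,fx=2.35,fy=2.35))
E
```

```text
(no output)
```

View pics/s3o.png

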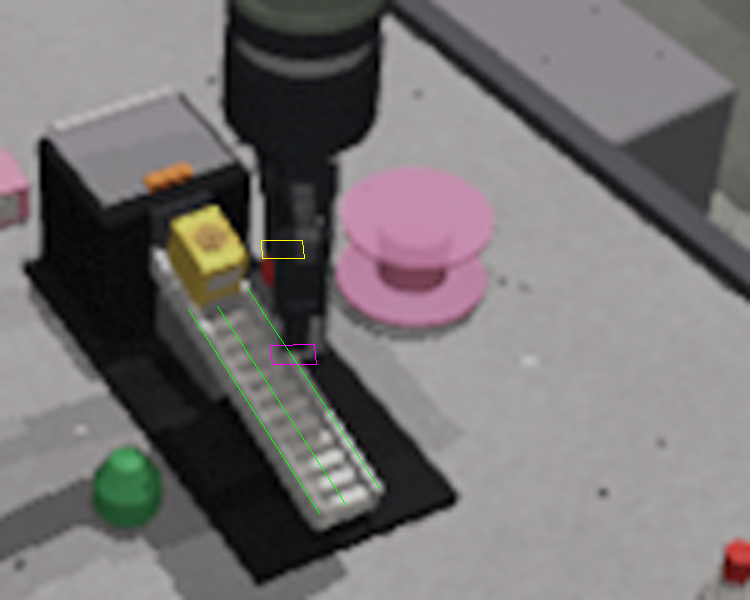

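View pics/w3o.png

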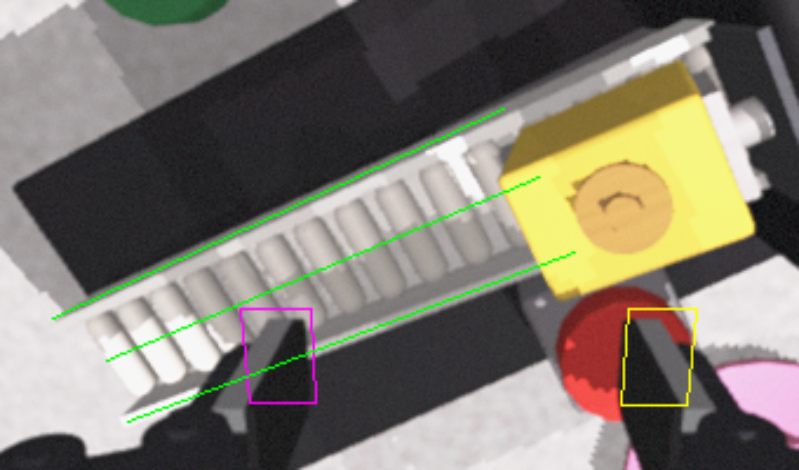

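servo_tool:
  plan:
    - {"dr": [0,0,0],"travel": [0,0,-0.1],"claw": 65}
    - {"dr": [0,0,0],"travel": [0.07,0,-0.1],"claw": 65}
    - {"dr": [0,0,0],"travel": [0.14,0,-0.1],"claw": 65}
    - {"dr": [0,0,0],"travel": [0.2,0,-0.1],"claw": 65}
    - {"dr": [0,0,0],"travel": [0.2,0,-0.1],"claw": 65}
    - {"dr": [0,0,0],"travel": [0.2,0,-0.1],"claw": 65}

```text
t: 4.55
eef_pos: [623.8, 2.8, 58.8]
orientation: [0.196, 0.679, -0.196, 0.679]
ft_force: [-0.9, 0.1, 1.1]
gripper_width: 65.0
```

```bash
python3 snap.py 4 wrist side; python3 - <<'E'
import pickle,cv2
d=pickle.load(open("im4.pkl","rb"))
a=cv2.resize(d["wrist"]["image"][150:310,130:430,::-1],None,fx=2.6,fy=2.6,interpolation=cv2.INTER_CUBIC)
cv2.imwrite("pics/w4c.png",a)
b=cv2.resize(d["side"]["image"][130:250,250:400,::-1],None,fx=5,fy=5,interpolation=cv2.INTER_CUBIC);cv2.imwrite("pics/s4c.png",b)
E
```

```text
4.65 [623.8   2.8  58.8] [ 0.1962  0.6795 -0.1961  0.6793] [-0.26  0.84  1.31] 65.01901002594592 [-0.13  0.49  1.55  0.    1.1  -1.14]
```

View pics/w4c.png

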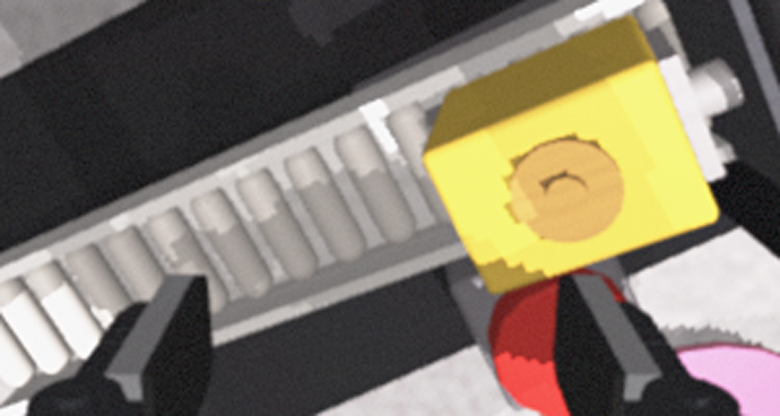

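View pics/s4c.png

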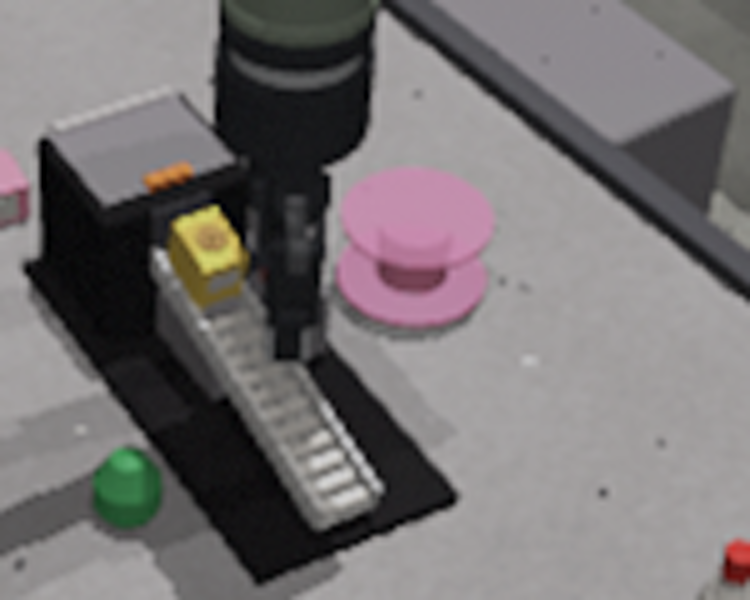

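```bash
python3 - <<'E'
import pickle
from h import *; from plan import *
g=pickle.load(open("im4.pkl","rb"))["wrist"]
for z in (66,69,72):
  for n,p in (("L in",(208,277)),("L out",(172,277)),("R in",(560,277)),("R out",(592,277))):
    q=onz(g,130+p[0]/2.6-.3,150+p[1]/2.6-.3,z); print(z,n,Dd(q).round(1),end=" ")
  a=onz(g,209.7,256.2,z);b=onz(g,345.1,256.2,z);print("gap",np.linalg.norm(a-b).round(1))
# rail outer far/near edges at image: rails upper edge line & lower
for p in ((300,300),(60,0)): pass
E
```

```text
66 L in [-53.8   2.3] 66 L out [-59.7   5.3] 66 R in [  4.4 -27.3] 66 R out [  9.6 -30. ] gap 65.2
69 L in [-52.5   3.2] 69 L out [-58.3   6.1] 69 R in [  4.3 -25.7] 69 R out [  9.5 -28.4] gap 63.8
72 L in [-51.3   4.1] 72 L out [-57.   7.] 72 R in [  4.3 -24.2] 72 R out [  9.4 -26.7] gap 62.4
```

servo_tool:
  plan:
    - {"dr": [0,0,0],"travel": [0.05,0,0],"claw": 65}
    - {"dr": [0,0,0],"travel": [0.1,0,0],"claw": 65}
    - {"dr": [0,0,0],"travel": [0.15,0,0],"claw": 65}
    - {"dr": [0,0,0],"travel": [0.2,0,0],"claw": 65}
    - {"dr": [0,0,0],"travel": [0.23,0,0],"claw": 65}
    - {"dr": [0,0,0],"travel": [0.23,0,0],"claw": 65}
    - {"dr": [0,0,0],"travel": [0.23,0,0],"claw": 65}
    - {"dr": [0,0,0],"travel": [0.23,0,0],"claw": 65}

```text
t: 5.45
eef_pos: [624.0, 2.8, 52.1]
orientation: [0.196, 0.679, -0.196, 0.679]
ft_force: [-2.4, 0.2, 4.9]
gripper_width: 65.2
```

```bash
cat > crop.py <<'E'
import pickle,cv2,sys
k=sys.argv[1];d=pickle.load(open(f"im{k}.pkl","rb"))
cv2.imwrite(f"pics/w{k}c.png",cv2.resize(d["wrist"]["image"][150:310,130:430,::-1],None,fx=2.6,fy=2.6,interpolation=cv2.INTER_CUBIC))
cv2.imwrite(f"pics/s{k}c.png",cv2.resize(d["side"]["image"][130:250,250:400,::-1],None,fx=5,fy=5,interpolation=cv2.INTER_CUBIC))
E
python3 snap.py 5 wrist side; python3 crop.py 5
```

```text
5.55 [623.9   2.8  52. ] [ 0.1962  0.6793 -0.1961  0.6794] [-2.03  1.33  4.9 ] 64.78780838451704 [-0.13  0.5   1.55  0.    1.09 -1.14]
```

View pics/w5c.png

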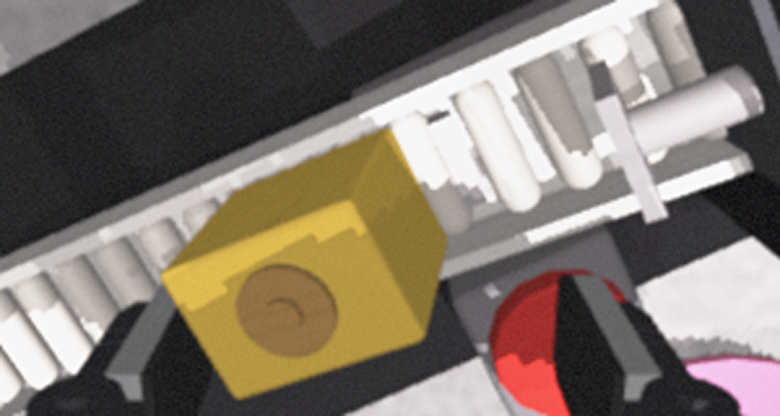

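View pics/s5c.png

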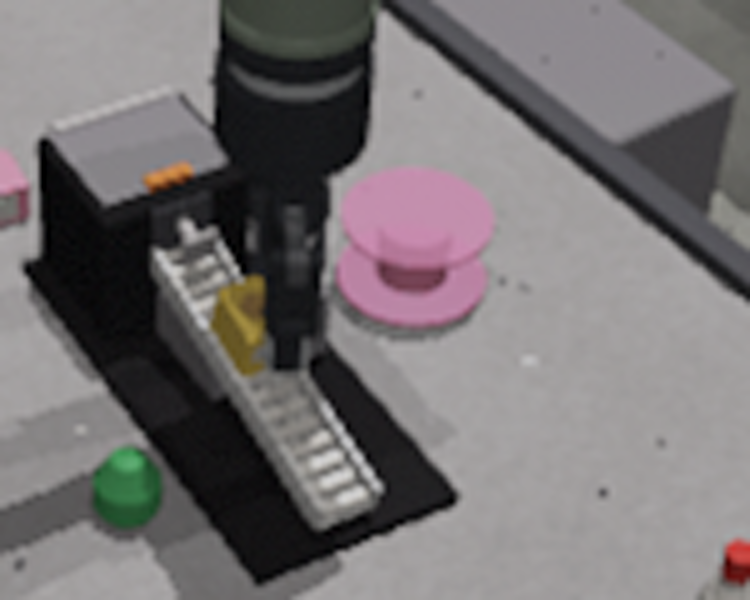

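servo_tool:
  plan:
    - {"dr": [0,0,0],"travel": [0,0,0],"claw": 65}
    - {"dr": [0,0,0],"travel": [0,0,0],"claw": 65}
    - {"dr": [0,0,0],"travel": [0,0,0],"claw": 65}
    - {"dr": [0,0,0],"travel": [0,0,0],"claw": 65}
    - {"dr": [0,0,0],"travel": [0,0,0],"claw": 65}

```text
t: 6.05
eef_pos: [623.9, 2.8, 51.9]
orientation: [0.196, 0.679, -0.196, 0.679]
ft_force: [-1.1, 1.3, 5.0]
gripper_width: 65.1
```

```bash
python3 snap.py 6 wrist side; python3 crop.py 6; python3 - <<'E'
import pickle,cv2
from h import *; from plan import *
A=pickle.load(open("im5.pkl","rb"));B=pickle.load(open("im6.pkl","rb"));g=B["wrist"]
print("diff",np.abs(A["wrist"]["image"].astype(int)-B["wrist"]["image"])[150:310,130:330].mean(), np.abs(A["side"]["image"].astype(int)-B["side"]["image"])[170:210,280:320].mean())
for k in (A,B):
    h=cv2.cvtColor(k["wrist"]["image"],cv2.COLOR_RGB2HSV);m=((h[...,0]>18)&(h[...,0]<34)&(h[...,1]>130))[150:310,130:430]; ys,xs=np.nonzero(m);print(len(xs),xs.mean().round(2),ys.mean().round(2))
for p,z in (((163,272),77),((350,200),84.5),((428,338),84.5),((238,400),77)):
    q=onz(g,130+p[0]/2.6-.3,150+p[1]/2.6-.3,z);print(Dd(q).round(1))
E
```

```text
6.15 [623.9   2.8  51.9] [ 0.1962  0.6793 -0.1961  0.6794] [-0.86  1.35  4.67] 64.94015536402189 [-0.13  0.5   1.55  0.    1.09 -1.14]
diff 2.6855729166666666 0.989375
6256 121.29 100.72
6267 121.24 100.8
[-52.3  11.6]
[-18.4  11. ]
[-18.1 -14.4]
[-53.3 -14.3]
```

View pics/w6c.png

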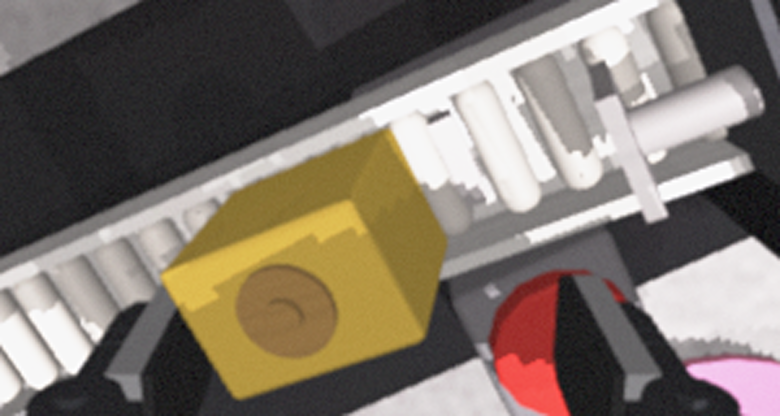

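```bash
python3 -c "
from rig import robot
print(robot.job_done()); s=robot.state(); print(s['t'],s['eef_pos'],s['ft_force'])"
```

```text
the job is handed in; nothing more can be done
None
the job is handed in; nothing more can be done
```

I pressed the red button with one finger while the other waited over the chute. The cartridge sprang out and stopped against that finger, and I handed the job in at about 6.2 s with the button still held down.

- **Press:** the upward force on the fingers was about 5 N, close to the button's full-down spring force.
- **Cartridge position:** from the wrist image its origin is at chute x ≈ -29 mm and y ≈ -1.5 mm. That puts its rear about 5 mm clear of the gate.
- **Stillness:** two pictures 0.6 s apart, the second just before hand-in, showed no movement (under 0.1 px).
- **Upright and touching:** it looks upright on the rollers in the pictures. I had no direct reading of the finger's force on the cartridge. I take it as touching because its front top edge (-53 mm) lines up with the finger's pad corner (-53.8 mm).
- **Bystanders:** the arm went near none of them, and the ones in the last views looked unmoved. I did not measure their positions afterwards.
- **Disagreements:** the first estimates of the dispenser's position, made from different features, differed by up to about 7 mm. The button position agreed to within about 2 mm across views, so I used that. The fingertips were 2–4 mm off where I expected and thinner than assumed; I shifted the tool 3 mm before pressing.

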